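# Close the board on the carrom score units

### The job

The board of carrom is over, so close it on the score units with a light touch of the fingertips: push the wide round key of the shot timer down to its stop, then the small key of the winners' square counter (the one with the black striker lying beside it), then the long bar key of the call buzzer. Each key stays down by itself, so go gently, keep to that order, and leave the other square counter's key up. Do not pick up anything, or push the units or the other things on the board out of their places.

Things in the scene. Friction and masses are not known exactly. Their poses are not given: they have to be found in the camera images.
- timer: Shot timer: a round grey plastic puck, 96 mm across and 28 mm high, loose on the board, about 0.35 kg, with one wide round black key (56 mm across) in the middle of its top. Origin: centre of its underside, z up.
- timer_top (a point): Centre of the top face of the shot timer's key; goes down with the key. 42 mm above the board when up.
- timer_key (a joint): How far the shot timer's key is pushed in, m: 0 up, 0.008 fully down. The flat key stands 14 mm proud of the housing when up and slides straight down 8 mm, against about 3 N of friction and no spring, to a hard stop; let go, it stays down. Its soft rubber cap (the top 6 mm) squashes 1 mm for every 4 N and springs back.
- counter: The winners' score counter: a square grey plastic box 70 x 70 x 28 mm, loose, about 0.3 kg, with one small round black key (24 mm across) in the middle of its top and a narrow glass window near its far edge. The black striker lies beside it, on its side towards the robot (about 65 mm from centre to centre). Origin: centre of its underside, z up, x away from the striker.
- counter_top (a point): Centre of the top face of the winners' counter's key; goes down with it. 42 mm above the board when up.
- counter_key (a joint): How far the winners' counter's key is pushed in, m: 0 up, 0.008 fully down. The flat key stands 14 mm proud of the housing when up and slides straight down 8 mm, against about 3 N of friction and no spring, to a hard stop; let go, it stays down. Its soft rubber cap (the top 6 mm) squashes 1 mm for every 4 N and springs back.
- spare: The losers' score counter: exactly like the winners' counter, but no striker lies beside it. Origin: centre of its underside, z up. Its key must stay up.
- spare_key (a joint): How far the losers' counter's key is pushed in, m: 0 up, 0.008 fully down. The flat key stands 14 mm proud of the housing when up and slides straight down 8 mm, against about 3 N of friction and no spring, to a hard stop; let go, it stays down. Its soft rubber cap (the top 6 mm) squashes 1 mm for every 4 N and springs back.
- buzzer: Call buzzer: an oblong grey plastic box, 60 mm (its x) by 110 mm (its y) by 28 mm high, loose, about 0.4 kg, with one long bar-shaped black key (18 x 80 mm, long along y) in the middle of its top. Origin: centre of its underside, z up.
- buzzer_top (a point): Centre of the top face of the buzzer's bar key; goes down with it. 42 mm above the board when up.
- buzzer_key (a joint): How far the buzzer's bar key is pushed in, m: 0 up, 0.008 fully down. The flat key stands 14 mm proud of the housing when up and slides straight down 8 mm, against about 3 N of friction and no spring, to a hard stop; let go, it stays down. Its soft rubber cap (the top 6 mm) squashes 1 mm for every 4 N and springs back.
- striker: Black acrylic carrom striker, a disc 41 mm across and 8 mm thick, loose, 15 g, lying flat beside the winners' counter. Origin: centre of its underside.
- tin: Small round plain metal tin, 58 mm across, 26 mm high, loose. Origin: centre of its underside.
- coaster: Round bamboo coaster, 96 mm across, 6 mm thick, loose, under the steel glass. Origin: centre of its underside.
- glass: Steel drinking glass, 72 mm across the mouth, 105 mm high, loose, upright on the coaster. Origin: centre of its underside.
- bottle: Empty clear plastic pump dispenser bottle, 66 mm across, 196 mm high with its pump, nozzle reaching 44 mm out, loose, upright on the board. Origin: centre of its underside.
- man1: Wooden carrom man, a disc 32 mm across and 8.5 mm thick, loose, on the far part of the board. Origin: centre of its underside.
- man2: Another wooden carrom man, same size, loose, on the far part of the board. Origin: centre of its underside.
Not all that is in view belongs to the job. Of the things shaped like the tin, the metal one is meant. Of the things that look like the coaster, the smaller one is meant.

How it is judged:
By the outcome, as a careful person would: the job done as asked, in the order asked, and still so for the second after the job is handed in, with the robot touching nothing.
It also fails if it takes over 50 s, if anything falls off the work surface, if the arm or the gripper's body presses on something with over 40 N, if the wrist force passes 120 N, or if a joint passes its speed limit or range.

### The arm

A 6-joint arm with a two-finger parallel gripper is mounted at the origin on the work surface. World frame = base frame: x ahead of the robot, y to its left, z up, the work surface at z = 0. Lengths are in m, angles in degrees, forces in N, time in s.
With the tool pointing down it reaches from about 0.25 to 0.725 m from the base axis. Payload 9.7 kg.
Tool frame: the origin (TCP) lies midway between the tips of the shut fingers; the grasp point (between the pads) lies 19 mm behind it; z points along the fingers, y is the direction in which the jaws open and shut (so a half turn about z gives the same grasp; the last joint's range is limited). The gripper opens to 85 mm and grips with 20 to 120 N. Pads are 22 mm wide; open, the fingers measure 114 mm over their backs; the gripper's body (76 mm by 85 mm) begins 54 mm behind the grasp point. The pads swing forward as they close: fully open they stand 13 mm farther back than shut.
Start: joints at [71.677, 4.979, 10.078, 95.1, 0, 90], TCP at [0.173, 0.522, 0.231] pointing down, gripper open.
Joint ranges: [-179.16, 179.16], [-48.56, 103.87], [-65.8, 70.77], [-126.05, 130.52], [-82.76, 87.17], [-180, 180]. Speed limits (degrees/s): [127.2, 127.2, 147.25, 180, 180, 180].

### API

Orientations are given as [roll, pitch, yaw] about the fixed x, y, z axes, in that order (R = Rz(yaw) Ry(pitch) Rx(roll)).
In Python, from workcell import bot, camera, recognise gives the robot as it stands. The module is installed in compiled form; this text tells all that it offers.
- The arm moves only by the tool apply_moves, never from a script. Its argument "targets" is one flat list of numbers, 7 for each row, row after row: the shift along the world's x, y, z in units of 30 mm (1.0 is 30 mm), then the turn, a rotation vector about the world's x, y, z in units of 6 degrees (1.0 is 6 degrees), then the opening, from 0 (shut) to 1 (fully open). A call has 1 to 5 rows; each row is the pose to reach, as a shift and turn from the pose commanded when the call began; what a row does not reach only later rows make up. A row lasts 1/10 s, in which the tool goes at most 50 mm and 8.59 degrees, less where a joint would pass 70% of its speed; a pose out of reach is approached as far as the arm can. A call with a gripper value outside its range is refused whole. The fingers move at their own pace and stop on an object; "newtons" is the grip in N (left out, the last holds). Time passes only in rows, so rows that repeat a pose let the fingers close. It gives the time, the measured TCP pose, the force and the opening at its end, in the units of the state.
- bot.get_obs(): the state, without advancing time (a new reading comes with each control period).
- camera(name): name is "scene" or "top"; returns a dict with "img" (420x560x3 uint8, red, green, blue), "intrinsics" (3x3 intrinsics, pixels), "origin" and "rotation" of the camera in the world. Camera axes: x right, y up, looking along -z (the intrinsics and any distortion apply to the point x, -y, -z); pixel columns grow to the right and rows downward; lengths in m; the calibration is good to about 2 mm. A picture is of the moment at which its call begins. There is no depth.
- bot.job_done(): hands the job in, once; it reports no verdict.
Trained networks look in the newest picture that a camera, given by its name, has taken for a name from the list of things; names that differ only in an ending like _2 or _b are one class to them, and where a whole thing is asked for, a point or a joint stands for the part that bears it (a point fixed in the world has none). Each returns a list of dicts, best first, with "conf" (0 to 1); they miss things now and then, are a little off and sometimes report something else, mostly with a low value. They report only what shows in the picture. A call takes as long as a camera call. They do not tell look-alikes from the thing itself.
- recognise(query, camera): "box" ([left, top, right, bottom] in pixels, round what is visible of it).
The state is a dict: "time": time; "q": joint angles; "qd": joint speeds; "joint_efforts": joint torques, N m; "ee_pos": TCP position; "tcp_rot": TCP orientation; "wrist_force": force on the tool from outside, world axes, zero at the start; "torque": the same for the moment, N m; "opening": finger opening in m.
Only numpy, scipy, OpenCV 4.12 (cv2) and the standard library are available. Lean on these libraries where they do the work, as an engineer would, in place of code of your own. Each camera call takes 0.05 s, during which the arm holds its last target.

## Working session

There is one attempt and no reset: what is moved stays moved. The work goes in short steps, Python scripts to look and compute and a tool call to move; the robot and the scene stay as the last step left them, time stands still between calls to the robot, and variables do not carry over. Pictures are saved under pics/ and viewed, and the job is handed in when it is done.

Besides the shell and the picture viewer there is one more tool, called after ">>>" as a command line: name --argument value ..., lists and objects as JSON in quotes. apply_moves: Moves the arm, as the interface text tells. Its arguments: {"type":"object","properties":{"targets":{"type":"array"},"newtons":{"type":"number"}},"required":["targets"]}

```bash
mkdir -p pics
python3 - <<'E'
from workcell import bot,camera,recognise
import cv2
for n in ["scene","top"]:
    c=camera(n); cv2.imwrite(f"pics/{n}0.png",c["img"][:,:,::-1]); print(n,c["intrinsics"],c["origin"],c["rotation"],[k for k in c])
    for q in ["timer","counter","spare","buzzer","striker","timer_top","counter_top","buzzer_top","bottle","glass","tin"]:
        print(q,[( [round(v) for v in d["box"]],round(d["conf"],2)) for d in recognise(q,n)])
o=bot.get_obs();print(o)
E
```

```text
scene [[524.88564869   0.         273.03022475]
 [  0.         524.88564869 207.34826918]
 [  0.           0.           1.        ]] [ 1.07125215 -0.82695017  1.3151768 ] [37.7419158   1.05425081 33.97680013] ['img', 'intrinsics', 'origin', 'rotation']
timer [([289, 136, 314, 159], 0.6), ([322, 196, 349, 223], 0.58), ([257, 180, 276, 199], 0.19)]
counter [([321, 197, 349, 220], 0.87)]
spare [([196, 250, 225, 279], 0.59)]
buzzer [([272, 228, 301, 262], 0.62)]
striker []
timer_top [([294, 135, 310, 147], 0.51)]
counter_top [([293, 136, 309, 151], 0.44), ([334, 202, 343, 204], 0.39)]
buzzer_top [([323, 194, 349, 220], 0.72), ([282, 233, 295, 256], 0.69)]
bottle [([365, 118, 389, 173], 0.67)]
glass [([248, 276, 280, 317], 0.87)]
tin [([326, 101, 342, 112], 0.71), ([322, 194, 348, 217], 0.63), ([255, 179, 278, 196], 0.5)]
top [[393.20581662   0.         278.954897  ]
 [  0.         393.20581662 208.51439942]
 [  0.           0.           1.        ]] [ 0.48591291 -0.04157478  1.31860077] [ 2.27600389e+00 -1.34783916e-02 -8.84331840e+01] ['img', 'intrinsics', 'origin', 'rotation']
timer [(
[... 568 characters left out ...]
104, 232, 120, 249], 0.6), ([289, 181, 311, 195], 0.27)]
{'time': 1.2, 'q': array([7.16749986e+01, 4.98023108e+00, 1.00787610e+01, 9.50989185e+01,
       1.59093887e-03, 9.00005192e+01]), 'qd': array([ 0.02875681,  0.05657525,  0.11258368, -0.04709157, -0.02369581,
        0.01587626]), 'joint_efforts': array([-1.07732601e-03, -5.20109868e+01,  4.64854574e+01,  2.12623367e-03,
       -4.45955482e-05,  8.86011264e-06]), 'ee_pos': array([0.17291805, 0.52211674, 0.23127627]), 'tcp_rot': array([-1.79999611e+02, -1.59093535e-03,  1.61674479e+02]), 'wrist_force': array([ 0.34711235,  0.35316623, -0.29531356]), 'torque': array([ 0.01350428,  0.02090053, -0.01968137]), 'opening': 0.0854024173411014}
```

Run:
```python
import cv2
a=cv2.imread("pics/top0.png")[130:280,80:400];cv2.imwrite("pics/top0z.png",cv2.resize(a,None,fx=2.5,fy=2.5,interpolation=cv2.INTER_CUBIC))
a=cv2.imread("pics/scene0.png")[80:330,160:420];cv2.imwrite("pics/scene0z.png",cv2.resize(a,None,fx=2.4,fy=2.4,interpolation=cv2.INTER_CUBIC))
```

```text
(no output)
```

View pics/top0z.png

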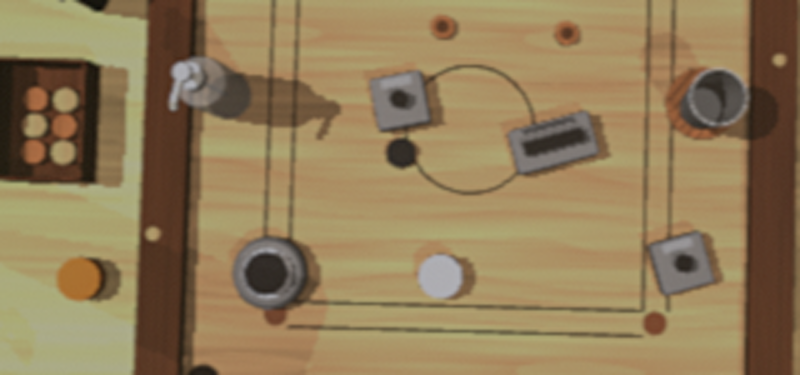

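View pics/scene0z.png

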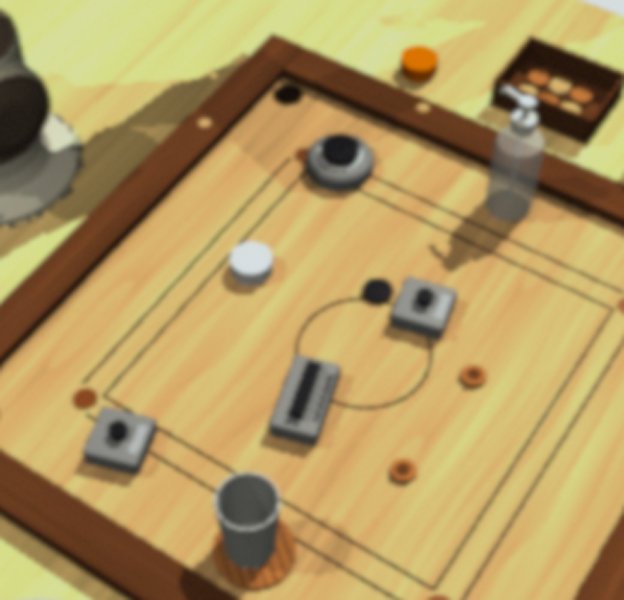

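```bash
cat > h.py <<'E'
import numpy as np,cv2
from scipy.spatial.transform import Rotation as R
C={"scene":(524.88564869,273.03022475,207.34826918,[1.07125215,-0.82695017,1.3151768],[37.7419158,1.05425081,33.97680013]),
"top":(393.20581662,278.954897,208.51439942,[0.48591291,-0.04157478,1.31860077],[2.27600389,-1.34783916e-02,-88.4331840])}
def ray(n,u,v):
    f,cx,cy,o,r=C[n]; d=R.from_euler("xyz",r,degrees=True).apply([(u-cx)/f,-(v-cy)/f,-1]); return np.array(o),d
def at(n,u,v,z):
    o,d=ray(n,u,v); return o+d*(z-o[2])/d[2]
def proj(n,p):
    f,cx,cy,o,r=C[n]; c=R.from_euler("xyz",r,degrees=True).inv().apply(np.array(p)-o); return cx+f*c[0]/-c[2], cy-f*c[1]/-c[2]
def tri(a,b):
    A=np.zeros((3,3));B=np.zeros(3)
    for n,p in(("top",a),("scene",b)):
        o,d=ray(n,*p);d=d/np.linalg.norm(d);P=np.eye(3)-np.outer(d,d);A+=P;B+=P@o
    return np.linalg.solve(A,B)
E
python3 - <<'E'
from h import *
for n,a,b in [("timer",(186.4,239.2),(302,141.5)),("counter",(240,169.6),(337,203)),("buzzer",(302.4,185.6),(286.7,243)),("spare",(354,235),(209,260))]:
    print(n,tri(a,b).round(4),[at("top",*a,z).round(4) for z in(.042,)],[at("scene",*b,z).round(4) for z in(.042,)])
t=cv2.imread("pics/top0.png");s=cv2.imread("pics/scene0.png")
def z(im,c,r=24):
    u,v=map(round,c);return cv2.resize(im[v-r:v+r,u-r:u+r],(260,260),interpolation=cv2.INTER_CUBIC)
r1=np.hstack([z(t,c) for c in[(186,239),(240,170),(302,186)]]);r2=np.hstack([z(s,c) for c in[(302,142),(337,203),(287,243)]])
cv2.imwrite("pics/keys0.png",np.vstack([r1,r2]))
E
```

```text
timer [0.4305 0.2544 0.0539] [array([0.429 , 0.2565, 0.042 ])] [array([0.4254, 0.2654, 0.042 ])]
counter [0.6595 0.0895 0.0541] [array([0.6602, 0.09  , 0.042 ])] [array([0.6564, 0.0991, 0.042 ])]
buzzer [ 0.6118 -0.1147  0.0516] [array([ 0.6134, -0.1148,  0.042 ])] [array([ 0.6077, -0.1098,  0.042 ])]
spare [ 0.4579 -0.2841  0.0505] [array([ 0.4574, -0.2859,  0.042 ])] [array([ 0.4541, -0.2803,  0.042 ])]
```

View pics/keys0.png

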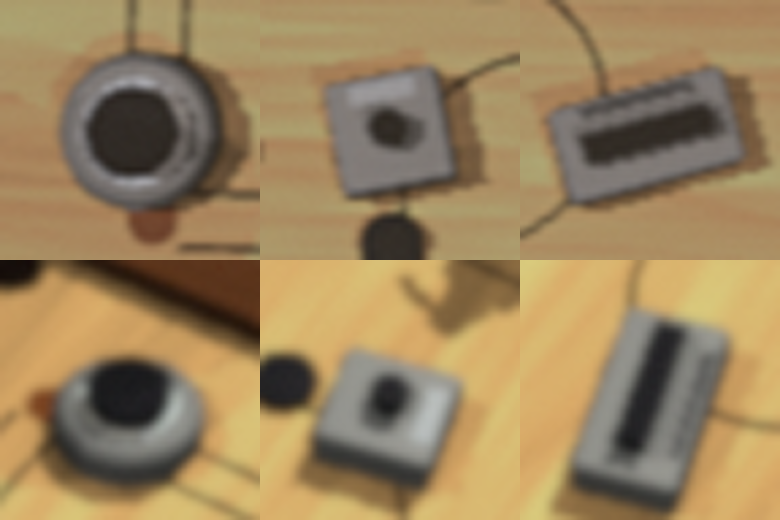

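Run:
```python
from h import *
for n,a,b in [("spot R",(341.2,259.2),(195,245.8)),("striker",(240.3,191.2),(317,201.5)),("man1",(257,141),(357,237)),("man2",(306.5,143.5),(328,276)),("rimdot",(80+779/2.5,130+60/2.5),(0,0)),("rimdotL",(80+152/2.5,130+233/2.5),(160+423/2.4,80+107/2.4))]:
    print(n,tri(a,b).round(4),at("top",*a,.01).round(4))
```

```text
spot R [ 0.3751 -0.2513  0.0131] [ 0.3755 -0.2512  0.01  ]
striker [0.5919 0.0896 0.0149] [0.5922 0.09   0.01  ]
man1 [0.7616 0.0392 0.0143] [0.7624 0.0393 0.01  ]
man2 [ 0.7574 -0.1261  0.0171] [ 0.7585 -0.1268  0.01  ]
rimdot [ 0.4756 -0.3281  0.8986] [ 0.7309 -0.4126  0.01  ]
rimdotL [0.4768 0.4099 0.0317] [0.4765 0.4175 0.01  ]
```

>>> apply_moves --targets '[1.0,-1.0,0,0,0,0,0,2.0,-2.0,-0.3,0,0,0,0,3.0,-3.1,-0.6,0,0,0,0,4.0,-4.1,-1.0,0,0,0,0,5.0,-5.2,-1.4,0,0,0,0]' --newtons 20

```text
time: 1.7
ee_pos: [0.3238, 0.3649, 0.189]
tcp_rot: [180.0, 0.0, 161.7]
wrist_force: [1.5, -0.1, 0.2]
opening: 0.0125
```

>>> apply_moves --targets '[0.9,-0.9,-0.7,0,0,0,0,1.8,-1.9,-1.4,0,0,0,0,2.7,-2.8,-2.1,0,0,0,0,3.57,-3.7,-2.8,0,0,0,0,3.57,-3.7,-3.8,0,0,0,0]'

```text
time: 2.2
ee_pos: [0.4329, 0.2527, 0.0754]
tcp_rot: [179.9, 0.1, 161.4]
wrist_force: [0.3, 0.5, -0.2]
opening: 0.0001
```

Run:
```python
from h import *
from workcell import bot,camera
ims=[]
t=camera("top")["img"][:,:,::-1];s=camera("scene")["img"][:,:,::-1]
o=bot.get_obs();print(o["time"],o["ee_pos"],o["wrist_force"],o["opening"])
print(proj("top",o["ee_pos"]),proj("scene",o["ee_pos"]))
z=lambda im,u,v,r=40:cv2.resize(im[v-r:v+r,u-r:u+r],(390,390),interpolation=cv2.INTER_CUBIC)
cv2.imwrite("pics/a1.png",np.hstack([z(t,186,239),z(s,302,142)]))
```

```text
2.3 [0.42869289 0.25314937 0.07169069] [-1.06814088  0.27720426  0.52594489] 0.00026694634071261226
(np.float64(185.23839568476052), np.float64(239.68796839107836)) (np.float64(301.112304887983), np.float64(137.76001880221793))
```

View pics/a1.png

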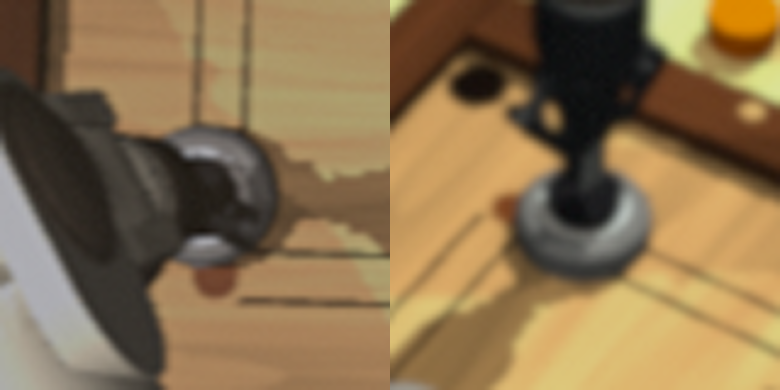

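>>> apply_moves --targets '[0,0,-0.2,0,0,0,0,0,0,-0.35,0,0,0,0,0,0,-0.5,0,0,0,0,0,0,-0.6,0,0,0,0,0,0,-0.6,0,0,0,0]'

```text
time: 2.8
ee_pos: [0.4298, 0.2554, 0.0573]
tcp_rot: [-180.0, -0.0, 161.7]
wrist_force: [-0.7, -0.5, -0.3]
opening: 0.0003
```

Now down 2 mm per row, watching force.

>>> apply_moves --targets '[0,0,-0.06,0,0,0,0,0,0,-0.12,0,0,0,0,0,0,-0.18,0,0,0,0,0,0,-0.2,0,0,0,0,0,0,-0.2,0,0,0,0]'

```text
time: 3.3
ee_pos: [0.4301, 0.2552, 0.0515]
tcp_rot: [180.0, 0.0, 161.7]
wrist_force: [-0.6, 0.9, 2.0]
opening: 0.0
```

>>> apply_moves --targets '[0,0,-0.06,0,0,0,0,0,0,-0.12,0,0,0,0,0,0,-0.18,0,0,0,0,0,0,-0.24,0,0,0,0,0,0,-0.24,0,0,0,0]'

```text
time: 3.8
ee_pos: [0.4301, 0.2553, 0.0442]
tcp_rot: [180.0, 0.0, 161.7]
wrist_force: [-1.0, 1.0, 6.6]
opening: -0.0001
```

>>> apply_moves --targets '[0,0,-0.02,0,0,0,0,0,0,-0.02,0,0,0,0]'

```text
time: 4.0
ee_pos: [0.4301, 0.2552, 0.0439]
tcp_rot: [180.0, 0.0, 161.7]
wrist_force: [-1.6, 0.4, 8.0]
opening: -0.0003
```

>>> apply_moves --targets '[0,0,-0.02,0,0,0,0,0,0,-0.02,0,0,0,0]'

```text
time: 4.2
ee_pos: [0.4302, 0.2553, 0.0435]
tcp_rot: [180.0, 0.0, 161.7]
wrist_force: [-2.7, 1.2, 9.7]
opening: 0.0
```

Run:
```python
from h import *
for a,b in [((186.4,239.4),(301.8,141)),((239.6,169.6),(337.1,203.1)),((302.1,186.4),(287,242.6))]:
    print(tri(a,b).round(4),at("top",*a,.0535).round(4),at("scene",*b,.0535).round(4))
```

```text
[0.43   0.2538 0.0565] [0.4289 0.2538 0.0535] [0.4294 0.2572 0.0535]
[0.6595 0.0908 0.0523] [0.6585 0.0901 0.0535] [0.6606 0.0906 0.0535]
[ 0.6103 -0.1131  0.0503] [ 0.6096 -0.1132  0.0535] [ 0.6119 -0.1146  0.0535]
```

>>> apply_moves --targets '[0,0,0.1,0,0,0,0,0,0,0.6,0,0,0,0,0,0,1.6,0,0,0,0,1.0,-0.7,1.8,0,0,0,0,2.2,-1.5,1.8,0,0,0,0]'

```text
time: 4.7
ee_pos: [0.497, 0.2105, 0.0995]
tcp_rot: [179.9, 0.1, 161.8]
wrist_force: [0.9, 1.6, -0.1]
opening: -0.0005
```

>>> apply_moves --targets '[1.3,-0.95,0,0,0,0,0,2.6,-1.9,0,0,0,0,0,3.8,-2.8,0,0,0,0,0,4.9,-3.6,0,0,0,0,0,5.45,-4.0,0,0,0,0,0]'

```text
time: 5.2
ee_pos: [0.6614, 0.0875, 0.0966]
tcp_rot: [-179.9, -0.0, 161.5]
wrist_force: [-0.3, 0.5, -0.2]
opening: 0.0002
```

>>> apply_moves --targets '[0,0,-0.3,0,0,0,0,0,0,-0.7,0,0,0,0,0,0,-1.0,0,0,0,0,0,0,-1.1,0,0,0,0,0,0,-1.1,0,0,0,0]'

```text
time: 5.7
ee_pos: [0.6586, 0.0907, 0.0633]
tcp_rot: [-180.0, -0.1, 161.7]
wrist_force: [-0.5, 0.4, 0.0]
opening: 0.0001
```

Run:
```python
from h import *
from workcell import bot,camera
t=camera("top")["img"][:,:,::-1];s=camera("scene")["img"][:,:,::-1]
o=bot.get_obs();print(o["time"],o["ee_pos"],o["wrist_force"],o["opening"])
print(proj("top",o["ee_pos"]),proj("scene",o["ee_pos"]))
z=lambda im,u,v,r=30:cv2.resize(im[v-r:v+r,u-r:u+r],(390,390),interpolation=cv2.INTER_CUBIC)
cv2.imwrite("pics/a2.png",np.vstack([np.hstack([z(t,240,170)[:300],z(s,337,203)[:300]]),np.hstack([z(t,186,239)[:300],z(s,302,142)[:300]])]))
```

```text
5.8 [0.65931489 0.09063425 0.0644261 ] [0.41254735 0.52550807 0.15684768] -0.00020618681080164538
(np.float64(239.10540752552882), np.float64(168.88554053452413)) (np.float64(337.00742727039534), np.float64(200.68270255393367))
```

View pics/a2.png

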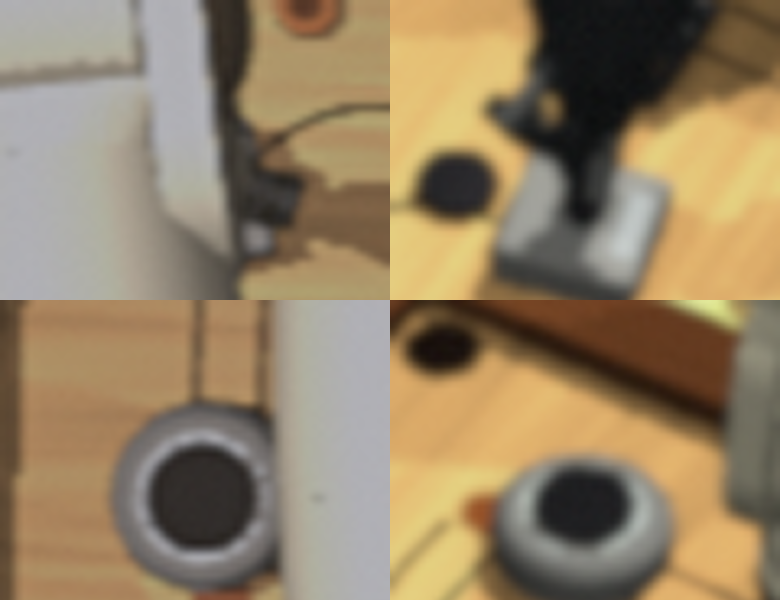

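>>> apply_moves --targets '[0,0,-0.15,0,0,0,0,0,0,-0.25,0,0,0,0,0,0,-0.32,0,0,0,0,0,0,-0.38,0,0,0,0,0,0,-0.38,0,0,0,0]'

```text
time: 6.3
ee_pos: [0.6594, 0.0901, 0.0525]
tcp_rot: [180.0, -0.0, 161.7]
wrist_force: [-2.0, -0.2, 1.4]
opening: -0.0001
```

>>> apply_moves --targets '[0,0,-0.06,0,0,0,0,0,0,-0.12,0,0,0,0,0,0,-0.18,0,0,0,0,0,0,-0.2,0,0,0,0,0,0,-0.2,0,0,0,0]'

```text
time: 6.8
ee_pos: [0.6595, 0.0901, 0.0463]
tcp_rot: [-180.0, -0.0, 161.7]
wrist_force: [-0.7, 0.0, 3.5]
opening: -0.0003
```

>>> apply_moves --targets '[0,0,-0.04,0,0,0,0,0,0,-0.07,0,0,0,0,0,0,-0.07,0,0,0,0]'

```text
time: 7.1
ee_pos: [0.6595, 0.0901, 0.0446]
tcp_rot: [180.0, 0.0, 161.7]
wrist_force: [-2.4, -0.1, 4.6]
opening: 0.0
```

>>> apply_moves --targets '[0,0,-0.03,0,0,0,0,0,0,-0.03,0,0,0,0]'

```text
time: 7.3
ee_pos: [0.6595, 0.0901, 0.0441]
tcp_rot: [180.0, 0.0, 161.7]
wrist_force: [-4.7, -0.1, 7.8]
opening: 0.0001
```

>>> apply_moves --targets '[0,0,0.1,0,0,0,0,0,0,0.6,0,0,0,0,0,0,1.5,0,0,0,0,-0.3,-1.2,1.7,0,0,0,0,-0.6,-2.6,1.7,0,0,0,0]'

```text
time: 7.8
ee_pos: [0.6424, 0.0125, 0.0969]
tcp_rot: [179.9, 0.2, 161.8]
wrist_force: [0.5, -1.0, -0.3]
opening: 0.0002
```

>>> apply_moves --targets '[-0.3,-1.3,0,0,0,0,0,-0.6,-2.6,0,0,0,0,0,-0.9,-3.7,0,0,0,0,0,-1.02,-4.2,-0.4,0,0,0,0,-1.02,-4.2,-0.9,0,0,0,0]'

```text
time: 8.3
ee_pos: [0.6111, -0.1158, 0.0678]
tcp_rot: [180.0, 0.1, 161.5]
wrist_force: [0.6, 0.3, 0.5]
opening: -0.0003
```

Run:
```python
from h import *
from workcell import bot,camera
t=camera("top")["img"][:,:,::-1];s=camera("scene")["img"][:,:,::-1]
o=bot.get_obs();print(o["time"],o["ee_pos"],o["wrist_force"],o["opening"])
print(proj("top",o["ee_pos"]),proj("scene",o["ee_pos"]))
z=lambda im,u,v,r=30:cv2.resize(im[v-r:v+r,u-r:u+r],(390,390),interpolation=cv2.INTER_CUBIC)
cv2.imwrite("pics/a3.png",np.vstack([np.hstack([z(t,240,175)[:300],z(s,337,203)[:300]]),np.hstack([z(t,302,186)[:300],z(s,287,243)[:300]])]))
```

```text
8.4 [ 0.6097861  -0.11320601  0.06465102] [-0.84258257 -0.19203199 -0.43361182] -0.00024462289723587924
(np.float64(302.30572921949727), np.float64(186.0149746393679)) (np.float64(286.6720986706249), np.float64(239.76042347572178))
```

View pics/a3.png

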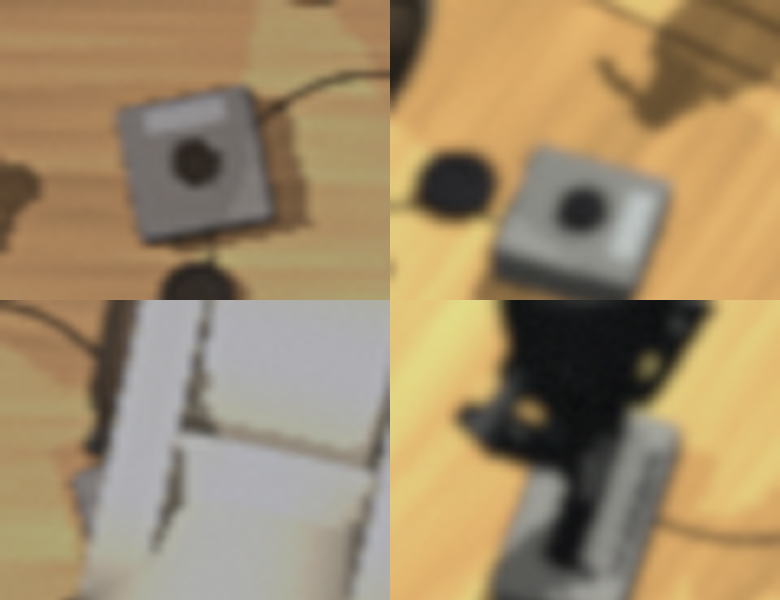

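>>> apply_moves --targets '[0,0,-0.2,0,0,0,0,0,0,-0.33,0,0,0,0,0,0,-0.43,0,0,0,0,0,0,-0.5,0,0,0,0,0,0,-0.5,0,0,0,0]'

```text
time: 8.9
ee_pos: [0.6111, -0.1133, 0.0527]
tcp_rot: [180.0, 0.0, 161.7]
wrist_force: [-0.3, 2.1, 1.7]
opening: 0.0001
```

>>> apply_moves --targets '[0,0,-0.06,0,0,0,0,0,0,-0.12,0,0,0,0,0,0,-0.18,0,0,0,0,0,0,-0.2,0,0,0,0,0,0,-0.2,0,0,0,0]'

```text
time: 9.4
ee_pos: [0.611, -0.114, 0.0465]
tcp_rot: [-180.0, 0.0, 161.7]
wrist_force: [1.4, 1.3, 2.0]
opening: 0.0002
```

>>> apply_moves --targets '[0,0,-0.04,0,0,0,0,0,0,-0.07,0,0,0,0,0,0,-0.07,0,0,0,0]'

```text
time: 9.7
ee_pos: [0.6111, -0.114, 0.0447]
tcp_rot: [-180.0, 0.0, 161.7]
wrist_force: [0.1, 1.7, 5.7]
opening: 0.0002
```

>>> apply_moves --targets '[0,0,-0.03,0,0,0,0,0,0,-0.03,0,0,0,0]'

```text
time: 9.9
ee_pos: [0.6111, -0.114, 0.0441]
tcp_rot: [-180.0, 0.0, 161.7]
wrist_force: [-0.9, 1.4, 8.2]
opening: -0.0002
```

>>> apply_moves --targets '[0,0,0.1,0,0,0,0,0,0,0.7,0,0,0,0,0,0,1.9,0,0,0,0,0,0,3.3,0,0,0,0,-0.6,0.2,4.5,0,0,0,0]'

```text
time: 10.4
ee_pos: [0.5932, -0.1085, 0.1792]
tcp_rot: [-180.0, -0.0, 161.6]
wrist_force: [0.2, 0.9, 0.7]
opening: -0.0002
```

>>> apply_moves --targets '[-1.4,0.2,0.3,0,0,0,0,-2.8,0.4,0.6,0,0,0,0,-4.2,0.6,0.9,0,0,0,0,-5.6,0.8,1.2,0,0,0,0,-7.0,1.0,1.5,0,0,0,0]'

```text
time: 10.9
ee_pos: [0.3808, -0.0779, 0.2232]
tcp_rot: [-180.0, -0.1, 161.7]
wrist_force: [-0.3, -0.2, 1.0]
opening: -0.0003
```

Run:
```python
from h import *
from workcell import bot,camera
t=camera("top")["img"][:,:,::-1];s=camera("scene")["img"][:,:,::-1]
o=bot.get_obs();print(o["time"],o["ee_pos"],o["wrist_force"])
t0=cv2.imread("pics/top0.png");s0=cv2.imread("pics/scene0.png")
z=lambda im,u,v,r=24:cv2.resize(im[v-r:v+r,u-r:u+r],(190,190),interpolation=cv2.INTER_CUBIC)
T=[(186,239),(240,176),(302,186),(354,235)];S=[(302,142),(333,203),(287,243),(209,262)]
row=lambda im,P:np.hstack([z(im,*p)[:148+0] if 0 else cv2.resize(z(im,*p),(150,150)) for p in P])
cv2.imwrite("pics/fin.png",np.vstack([row(t0,T),row(t,T),row(s0,S),row(s,S)]))
cv2.imwrite("pics/fint.png",t)
```

```text
11.0 [ 0.37959269 -0.07770808  0.22553579] [ 1.49049875 -0.69733929  0.54496566]
```

View pics/fin.png

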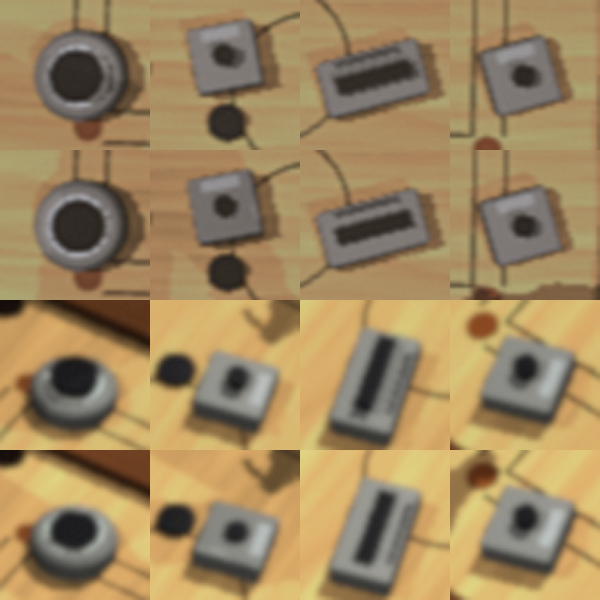

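View pics/fint.png

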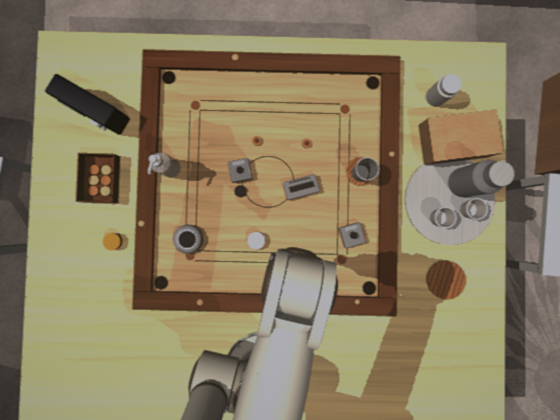

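The before and after crops show the three keys lowered, the losers' counter key (354,235 in the top view) still up, and every unit and the striker in place. I'm handing in the job.

```bash
python3 -c "
from workcell import bot
print(bot.job_done())"
```

```text
the job is handed in; nothing more can be done
None
```

I pushed the three keys down with the shut fingertips, in the order asked: shot timer, then winners' counter, then call buzzer. The job was handed in at about 11 s, with the arm clear of everything.

- **Force:** each key moved at roughly 2–4 N, except that I had no reading for the timer's key between 2.0 N and 6.6 N. At the end the force climbed as it should against the stop. Peak downward readings were 9.7 N on the timer, 7.8 N on the counter and 8.2 N on the buzzer.
- **Final pictures:** compared with the first ones, all three keys sit lower and the losers' counter key is still up. The units, striker and other things on the board show no visible shift.
- **Disagreements:** the two cameras put the key tops at about 50–57 mm above z = 0, not 42 mm. I took that to mean the board's surface is about 10 mm up, and contact near 52–54 mm agreed. The counter press also read a sideways force of up to 4.7 N, but the counter did not visibly move.

I could not read the key depths directly, so "fully down" rests on the forces and the pictures.

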